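# Drop the spare brass knob into the yellow-funnel spares tube

## Robot

A 7-joint arm with a two-finger parallel gripper is mounted at the origin on a cart in front of the work surface, level with it; the furniture and walls round the work are solid. World frame = base frame: x ahead of the robot, y to its left, z up, the work surface at z = 0. Lengths are in m, angles in degrees, forces in N, time in s.
With the tool pointing down it reaches from about 0.4 to 0.875 m from the base axis. Payload 6.5 kg.
Tool frame: the origin (TCP) lies between the finger pads; the fingertips stand 25 mm ahead of it and the grasp point (between the pads) lies 6 mm ahead of it; z points along the fingers, y is the direction in which the jaws open and shut (so a half turn about z gives the same grasp; the last joint's range is limited). The gripper opens to 88 mm and grips with 3 to 60 N. Pads are 18 mm wide; open, the fingers measure 123 mm over their backs; the gripper's body (75 mm by 187 mm) begins 45 mm behind the grasp point.
Start: joints at [-79.71, 30.733, -0.252, 88.115, 0.149, 61.152, -4.079], TCP at [0.158, 0.63, 0.264] pointing down, gripper open.
Joint ranges: [-154.64, 154.64], [-21.42, 123.67], [-72.66, 72.17], [13.99, 137.28], [-74.86, 254.86], [10.95, 109.41], [-158.01, 158.01]. Speed limits (degrees/s): [136.94, 136.94, 180, 180, 180, 180, 180].

## Interface

Orientations are given as a 3x3 rotation matrix whose columns are the frame's x, y, z axes.
In Python, from cell import readout, optics, ticket gives the robot as it stands.
- The arm moves only by the tool play_rows, never from a script. Its argument "increments" is a list of rows, each a list of 2 entries, a list of its own where there are three numbers: the shift along the tool's x, y, z in m, then the turn, a rotation vector about the tool's x, y, z in rad. A call has exactly 8 rows; each row shifts and turns the commanded pose from where the row before left it, along the tool's axes as they then stand; what a row does not reach is not made up. A row lasts 1/12 s, in which the tool goes at most 41.7 mm and 7.16 degrees, less where a joint would pass 70% of its speed; a pose out of reach is approached as far as the arm can. A call with a gripper value outside its range is refused whole. "claw" is the opening, from 0 (shut) to 1 (fully open), set as the call begins (left out, the last holds). The fingers move at their own pace and stop on an object; "grip_force" is the grip in N (left out, the last holds). Time passes only in rows, so rows that do not move let the fingers close, or fill a call up. It gives the time, the measured TCP pose, the force and the opening at its end, in the units of the state.
- readout.sense(): the state, without advancing time (a new reading comes with each control period).
- optics.get_image(name): name is "scene" or "top"; returns a dict with "color" (480x640x3 uint8, blue, green, red), "K" (3x3 intrinsics, pixels), "extrinsics" (4x4, takes a point from camera to world coordinates). Camera axes: x right, y down, z forward; pixel columns grow to the right and rows downward; lengths in m; the calibration is good to about 2 mm. A picture is of the moment at which its call begins. There is no depth.
- ticket.finish_job(): hands the job in, once; it reports no verdict.
The state is a dict: "time": time; "joint_pos": joint angles; "dq": joint speeds; "effort": joint torques, N m; "tool_pos": TCP position; "orientation": TCP orientation; "wrist_force": force on the tool from outside, world axes, zero at the start; "wrist_torque": the same for the moment, N m; "gripper_width": finger opening in m.
Only numpy, scipy, OpenCV 4.12 (cv2) and the standard library are available. Lean on these libraries where they do the work, as an engineer would, in place of code of your own. Each camera call takes 0.05 s, during which the arm holds its last target. There are 200 camera calls.

## Task

Pick up the loose brass knurled knob and drop it through the yellow funnel, so that it ends up down in the clear tube under that funnel. The blue funnel is for steel pins: do not use it.

Things in the scene. Friction and masses are not known exactly. Their poses are not given: they have to be found in the camera images.
- collet_knob: Loose brass knurled knob, about 50 g, standing on its wide end: round body of diameter 28 mm, 17 mm high, with a stem of diameter 12 mm above it up to 26 mm. Origin at the centre of its underside, z up through the stem. A black lens tube (diameter 30, height 45 mm) and a black iris ring (43 wide, 42 mm high) stand in the same row, at least 75 mm away centre to centre.
- yellow_dispenser: Fixed spares tube with a yellow funnel. Origin at the centre of its underside on the table, z up the common axis of funnel and tube. Foot 86x86x12 mm; clear tube, inner diameter 41, floor at z = 12 mm; funnel from z = 64 mm (throat diameter about 38) to its rim, the highest point, at z = 104 mm (mouth inner diameter 100, outer 108). The knob slides down the cone by itself.
- blue_dispenser: Fixed spares tube of the same shape and size with a blue funnel, holding steel pins; not to be used. Origin and axes as for the yellow one. The two may stand either way round. A tall fixed black screen (upright plate along x) stands to the left (+y) of all these things, 225 mm long, 230 mm high, at y = 0.02 m, x = 0.41 to 0.64 m: keep the gripper clear of it.
Things that resemble listed ones, but are neither listed nor needed, are in the scene too. What is meant by the yellow_dispenser is not green, and is the smaller of those in its own colour. Leave any pink look-alike of the collet_knob alone.

How it is judged (in metres and radians):
At the end, for the whole second after the job is handed in: The brass knob lies at rest inside the clear tube under the yellow funnel, any way up: its origin within 25 mm of the tube's axis and less than 50 mm above the table (horizontal distance between collet_knob and yellow_dispenser below 0.025 m and z of collet_knob in the frame of yellow_dispenser below 0.05 m and linear speed of collet_knob below 0.03 m/s); the robot touches nothing.
It fails at once if the brass knob is dropped into the blue funnel (horizontal distance between collet_knob and blue_dispenser below 0.03 m and z of collet_knob in the frame of blue_dispenser below 0.09 m).
It also fails if it takes over 32 s, if anything falls off the work surface, if the arm or the gripper's body presses on something with over 40 N, if the wrist force passes 120 N, or if a joint passes its speed limit or range.

## Working session

There is one attempt and no reset: what is moved stays moved. The work goes in short steps, Python scripts to look and compute and a tool call to move; the robot and the scene stay as the last step left them, time stands still between calls to the robot, and variables do not carry over. Pictures are saved under pics/ and viewed, about 8 in all and at most 12, crops included, and the job is handed in when it is done.

Besides the shell and the picture viewer there is one more tool, called by a JSON object that holds its "fn" and its "kwargs", one argument or row to a line. play_rows: Moves the arm, as the interface text tells. Its arguments: {"type":"object","properties":{"increments":{"type":"array","items":{"type":"array"}},"claw":{"type":"number"},"grip_force":{"type":"number"}},"required":["increments"]}

```bash
mkdir -p pics
python3 - <<'E'
from cell import readout, optics
import cv2,numpy as np
print(readout.sense())
for n in("scene","top"):
    d=optics.get_image(n); cv2.imwrite(f"pics/{n}0.png",d["color"]); np.savez(f"{n}.npz",K=d["K"],E=d["extrinsics"]); print(n,d["K"],d["extrinsics"])
E
```

```text
{'time': 0.0, 'joint_pos': array([-79.7091231 ,  30.78044997,  -0.2544438 ,  88.17136088,
         0.14984961,  61.15079856,  -4.07997742]), 'dq': array([-0.04190349, -0.05940426,  0.08987605, -0.0507478 ,  0.04105097,
        0.04318764, -0.03819952]), 'effort': array([-8.54462860e-05, -5.70975029e+01,  9.90900993e-01, -2.51602417e+01,
       -5.62061369e-02,  1.76321104e-02,  1.41056885e-04]), 'tool_pos': array([0.15804775, 0.62989443, 0.26280111]), 'orientation': array([[-9.69958222e-01,  2.43271372e-01, -2.94303321e-04],
       [ 2.43271508e-01,  9.69956635e-01, -1.76075156e-03],
       [-1.42878990e-04, -1.77945107e-03, -9.99998407e-01]]), 'wrist_force': array([0.08176813, 0.66663327, 0.55529072]), 'wrist_torque': array([ 0.03287332, -0.01679973,  0.01306668]), 'gripper_width': 0.08797579383699924}
scene [[441.44900659   0.         313.64192084]
 [  0.         441.44900659 243.59140572]
 [  0.           0.           1.        ]] [[ 0.87255878 -0.32905118  0.361063    0.22449509]
 [-0.48828464 -0.60987492  0.62420404 -0.81604043]
 [ 0.01480819 -0.72095624 -0.69282236  0.74864497]
 [ 0.          0.          0.          1.        ]]
top [[493.28709131   0.         318.76636717]
 [  0.         493.28709131 237.57540354]
 [  0.           0.           1.        ]] [[-0.01791647 -0.98621821  0.16447687  0.38977197]
 [-0.99978272  0.01942439  0.00756403 -0.17003357]
 [-0.01065464 -0.16430561 -0.98635194  1.11864018]
 [ 0.          0.          0.          1.        ]]
```

View pics/scene0.png

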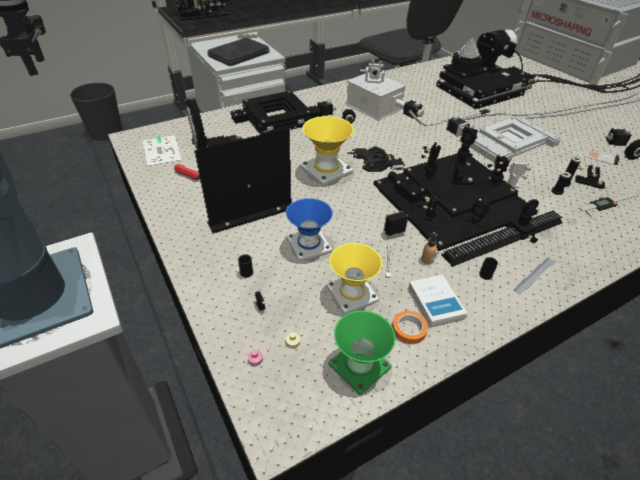

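View pics/top0.png

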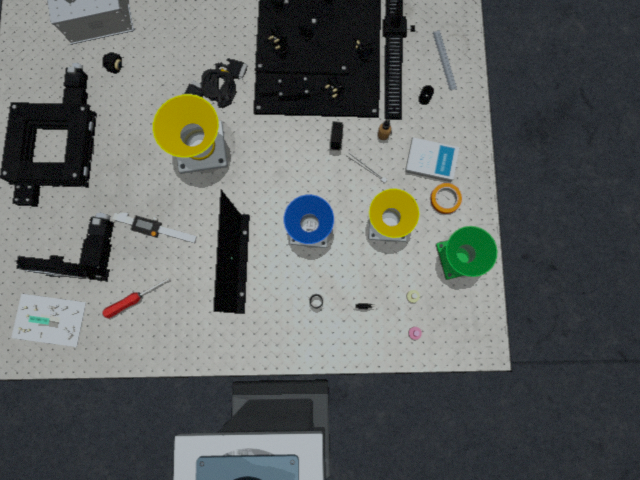

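Top view: brass knob at about (413,297), pink look-alike at (415,333), small yellow funnel at (393,215), larger yellow one at (187,127), blue at (309,220), and the screen around (230,250). The scene view agrees: knob (292,340), pink (255,356), small yellow funnel (356,265). Next I measure the knob and funnel.

```bash
cat > h.py <<'E'
import cv2,numpy as np
C={n:np.load(n+".npz") for n in("scene","top")}
def ray(n,p):
    K,E=C[n]["K"],C[n]["E"]; return E[:3,3],E[:3,:3]@np.linalg.inv(K)@[p[0],p[1],1]
def plane(n,p,z):
    o,d=ray(n,p); return o+d*(z-o[2])/d[2]
def tri(a,b):
    P=[C[n]["K"]@np.linalg.inv(C[n]["E"])[:3] for n in("scene","top")]
    X=cv2.triangulatePoints(P[0],P[1],np.float64(a),np.float64(b)).ravel(); return X[:3]/X[3]
def blobs(im,lo,hi,amin=25):
    m=cv2.inRange(cv2.cvtColor(im,cv2.COLOR_BGR2HSV),lo,hi)
    cs,_=cv2.findContours(m,cv2.RETR_EXTERNAL,cv2.CHAIN_APPROX_NONE)
    return [c for c in cs if cv2.contourArea(c)>amin]
E
python3 - <<'E'
from h import *
for n in("scene","top"):
    im=cv2.imread(f"pics/{n}0.png")
    for nm,lo,hi in(("yel",(22,60,60),(34,255,255)),("pale",(22,40,90),(38,255,255)),("blue",(105,150,60),(125,255,255))):
        for c in blobs(im,lo,hi):
            r=cv2.boundingRect(c); print(n,nm,r,cv2.contourArea(c))
            if nm!="pale" and cv2.contourArea(c)>400:
                # rim points cast to plane z=.104, circle
                h=cv2.convexHull(c)[:,0]; P=np.float32([plane(n,p,.104)[:2] for p in h]); (x,y),R=cv2.minEnclosingCircle(P); print("   rim",x,y,R)
            if nm=="pale" and cv2.contourArea(c)<400:
                M=cv2.moments(c);u=M["m10"]/M["m00"],M["m01"]/M["m00"];print("   c",u,plane(n,u,.012))
s=cv2.imread("pics/scene0.png")[310:380,230:330];t=cv2.imread("pics/top0.png")[270:340,370:470]
cv2.imwrite("pics/crop.png",cv2.resize(np.vstack([s,t]),None,fx=4,fy=4,interpolation=cv2.INTER_NEAREST))
E
```

```text
scene yel (286, 335, 14, 13) 43.0
scene yel (329, 243, 53, 58) 1975.5
   rim 0.5982714295387268 -0.34054461121559143 0.0780448243021965
scene yel (314, 160, 26, 13) 87.0
scene yel (302, 114, 52, 42) 1399.0
   rim 0.8459874987602234 0.12760385870933533 0.12219484150409698
scene pale (286, 333, 14, 15) 146.5
   c (292.38225255972696, 339.5688282138794) [ 0.43891861 -0.36976111  0.012     ]
scene pale (329, 243, 54, 58) 2030.0
scene pale (314, 159, 26, 14) 104.0
   c (325.9326923076923, 167.69230769230768) [0.79718136 0.11111248 0.012     ]
scene pale (301, 114, 54, 42) 1415.5
scene blue (286, 199, 46, 36) 1108.0
   rim 0.5949001908302307 -0.15060961246490479 0.061746370047330856
top yel (368, 188, 52, 50) 1959.0
   rim 0.6085222363471985 -0.3202205300331116 0.05473940074443817
top yel (152, 93, 67, 68) 3462.0
   rim 0.8068299889564514 0.11809629946947098 0.0816260576248169
top pale (407, 291, 13, 12) 97.5
   c (412.6632478632478, 296.00683760683756) [ 0.43835511 -0.36816529  0.012     ]
top pale (368, 188, 52, 50) 1979.5
top pale (152, 93, 67, 68) 3474.0
top blue (284, 195, 50, 49) 1836.0
   rim 0.5993109941482544 -0.14192864298820496 0.0527961440384388
```

View pics/crop.png

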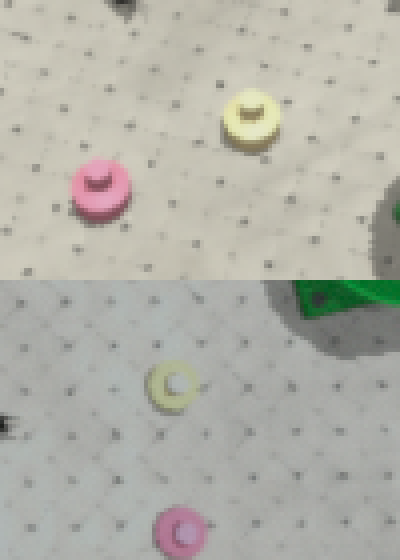

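Run:
```python
from h import *
k=np.array([.438,-.369])
for n in("scene","top"):
    im=cv2.imread(f"pics/{n}0.png")
    for c in blobs(im,(50,120,40),(80,255,255),300):
        h=cv2.convexHull(c)[:,0]
        for z in(.0,.104,.13,.16):
            P=np.float32([plane(n,p,z)[:2] for p in h]); (x,y),R=cv2.minEnclosingCircle(P); print(n,"green",z,x,y,R,"knob clearance",np.linalg.norm(P-k,axis=1).min())
    if n=="top":
        for u in((316,300),(364,306),(415,333)): print(u,plane(n,u,.02))
    
# green rim: triangulate rim centres by eye
print(tri((364,337),(471.5,252)), "yellow",tri((356,266),(394,213)))
```

```text
scene green 0.0 0.554814875125885 -0.44834551215171814 0.0941152274608612 knob clearance 0.083777846270571
scene green 0.104 0.508927583694458 -0.4994248151779175 0.08105485141277313 knob clearance 0.08748624866696933
scene green 0.13 0.49745580554008484 -0.5121946334838867 0.07778976112604141 knob clearance 0.093411644641998
scene green 0.16 0.4842190742492676 -0.5269290804862976 0.0740223303437233 knob clearance 0.10321527320270828
top green 0.0 0.5295329093933105 -0.49779966473579407 0.07210808992385864 knob clearance 0.0881275381597961
top green 0.104 0.5165393352508545 -0.4673272669315338 0.06541351228952408 knob clearance 0.061570867682953175
top green 0.13 0.5132908821105957 -0.45970913767814636 0.0637398436665535 knob clearance 0.05501026346162962
top green 0.16 0.5095427632331848 -0.4509190320968628 0.0618087463080883 knob clearance 0.04751261891137702
(316, 300) [ 0.433161   -0.15298377  0.02      ]
(364, 306) [ 0.41808757 -0.25858874  0.02      ]
(415, 333) [ 0.35768258 -0.36787904  0.02      ]
[ 0.52353214 -0.47867555  0.10136161] yellow [ 0.61081063 -0.32294698  0.09166431]
```

Green funnel is near the knob, at about (0.52,-0.475). With the jaw axis at a world yaw of about 60°, the gripper body clears green and yellow by about 35 mm. First move: lift and yaw by 15.8°.

{"fn": "play_rows", "kwargs": {
  "increments": [
    [[0, 0, -0.0075], [0, 0, 0.0345]],
    [[0, 0, -0.0075], [0, 0, 0.0345]],
    [[0, 0, -0.0075], [0, 0, 0.0345]],
    [[0, 0, -0.0075], [0, 0, 0.0345]],
    [[0, 0, -0.0075], [0, 0, 0.0345]],
    [[0, 0, -0.0075], [0, 0, 0.0345]],
    [[0, 0, -0.0075], [0, 0, 0.0345]],
    [[0, 0, -0.0075], [0, 0, 0.0345]]
  ],
  "claw": 0.55
}}

```text
time: 0.77
tool_pos: [0.1581, 0.6301, 0.3236]
orientation: [[-0.866, 0.5, -0.0], [0.5, 0.866, -0.001], [-0.0, -0.001, -1.0]]
wrist_force: [-0.1, 1.1, 0.1]
gripper_width: 0.0489
```

{"fn": "play_rows", "kwargs": {
  "increments": [
    [[-0.036, -0.006, 0], [0, 0, 0]],
    [[-0.036, -0.006, 0], [0, 0, 0]],
    [[-0.036, -0.006, 0], [0, 0, 0]],
    [[-0.036, -0.006, 0], [0, 0, 0]],
    [[-0.036, -0.006, 0], [0, 0, 0]],
    [[-0.036, -0.006, 0], [0, 0, 0]],
    [[-0.036, -0.006, 0], [0, 0, 0]],
    [[-0.036, -0.006, 0], [0, 0, 0]]
  ]
}}

```text
time: 1.43
tool_pos: [0.3849, 0.4438, 0.3235]
orientation: [[-0.867, 0.498, -0.0], [0.498, 0.867, -0.0], [0.0, -0.001, -1.0]]
wrist_force: [0.1, -0.7, 0.9]
gripper_width: 0.0485
```

Tracking is good. Over the screen next.

{"fn": "play_rows", "kwargs": {
  "increments": [
    [[-0.0345, -0.0184, 0], [0, 0, 0]],
    [[-0.0345, -0.0184, 0], [0, 0, 0]],
    [[-0.0345, -0.0184, 0], [0, 0, 0]],
    [[-0.0345, -0.0184, 0], [0, 0, 0]],
    [[-0.0345, -0.0184, 0], [0, 0, 0]],
    [[-0.0345, -0.0184, 0], [0, 0, 0]],
    [[-0.0345, -0.0184, 0], [0, 0, 0]],
    [[-0.0345, -0.0184, 0], [0, 0, 0]]
  ]
}}

```text
time: 2.1
tool_pos: [0.5503, 0.1783, 0.3235]
orientation: [[-0.867, 0.498, -0.001], [0.498, 0.867, -0.0], [0.0, -0.0, -1.0]]
wrist_force: [1.4, 0.0, -0.6]
gripper_width: 0.0486
```

{"fn": "play_rows", "kwargs": {
  "increments": [
    [[-0.022, -0.031, 0], [0, 0, 0]],
    [[-0.022, -0.031, 0], [0, 0, 0]],
    [[-0.022, -0.031, 0], [0, 0, 0]],
    [[-0.022, -0.031, 0], [0, 0, 0]],
    [[-0.022, -0.031, 0], [0, 0, 0]],
    [[-0.022, -0.031, 0], [0, 0, 0]],
    [[-0.022, -0.031, 0], [0, 0, 0]],
    [[-0.022, -0.031, 0], [0, 0, 0]]
  ]
}}

```text
time: 2.77
tool_pos: [0.5784, -0.1243, 0.3235]
orientation: [[-0.867, 0.498, -0.0], [0.498, 0.867, 0.0], [0.001, -0.0, -1.0]]
wrist_force: [0.5, 0.0, -0.3]
gripper_width: 0.0484
```

{"fn": "play_rows", "kwargs": {
  "increments": [
    [[0, -0.036, 0], [0, 0, 0]],
    [[0, -0.036, 0], [0, 0, 0]],
    [[0, -0.036, 0], [0, 0, 0]],
    [[0, -0.036, 0], [0, 0, 0]],
    [[0, -0.036, 0], [0, 0, 0]],
    [[0, -0.036, 0], [0, 0, 0]],
    [[0, -0.036, 0], [0, 0, 0]],
    [[0, -0.036, 0], [0, 0, 0]]
  ]
}}

```text
time: 3.43
tool_pos: [0.434, -0.3734, 0.3235]
orientation: [[-0.867, 0.498, -0.0], [0.498, 0.867, 0.0], [0.0, 0.0, -1.0]]
wrist_force: [0.8, -0.4, -0.1]
gripper_width: 0.0487
```

{"fn": "play_rows", "kwargs": {
  "increments": [
    [[-0.0017, 0.006, 0.0225], [0, 0, 0]],
    [[0, 0, 0.0225], [0, 0, 0]],
    [[0, 0, 0.0225], [0, 0, 0]],
    [[0, 0, 0.0225], [0, 0, 0]],
    [[0, 0, 0.0225], [0, 0, 0]],
    [[0, 0, 0.0225], [0, 0, 0]],
    [[0, 0, 0.0225], [0, 0, 0]],
    [[0, 0, 0.0225], [0, 0, 0]]
  ]
}}

```text
time: 4.1
tool_pos: [0.4395, -0.3676, 0.1424]
orientation: [[-0.867, 0.498, -0.0], [0.498, 0.867, 0.0], [0.001, 0.0, -1.0]]
wrist_force: [0.1, -0.7, 0.1]
gripper_width: 0.0485
```

Run:
```python
from cell import optics
import cv2,numpy as np
s=optics.get_image("scene")["color"][230:400,200:420];t=optics.get_image("top")["color"][180:350,350:570]
cv2.imwrite("pics/c1.png",cv2.resize(np.hstack([s,t]),None,fx=1.8,fy=1.8))
```

```text
(no output)
```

View pics/c1.png

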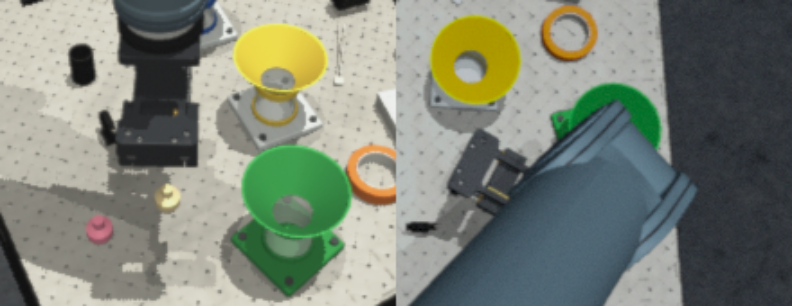

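The scene view shows the gripper above the brass knob (about (168,195) in the crop), with green and yellow funnels clear to the right and the pink knob at (100,230) untouched. I descend.

{"fn": "play_rows", "kwargs": {
  "increments": [
    [[0, 0, 0.016], [0, 0, 0]],
    [[0, 0, 0.016], [0, 0, 0]],
    [[0, 0, 0.016], [0, 0, 0]],
    [[0, 0, 0.016], [0, 0, 0]],
    [[0, 0, 0.016], [0, 0, 0]],
    [[0, 0, 0.016], [0, 0, 0]],
    [[0, 0, 0.012], [0, 0, 0]],
    [[0, 0, 0.006], [0, 0, 0]]
  ]
}}

```text
time: 4.87
tool_pos: [0.4397, -0.3678, 0.0292]
orientation: [[-0.867, 0.498, -0.0], [0.498, 0.867, 0.001], [0.001, 0.0, -1.0]]
wrist_force: [-0.8, 0.1, -0.3]
gripper_width: 0.0484
```

{"fn": "play_rows", "kwargs": {
  "increments": [
    [[0, 0, 0], [0, 0, 0]],
    [[0, 0, 0], [0, 0, 0]],
    [[0, 0, 0], [0, 0, 0]],
    [[0, 0, 0], [0, 0, 0]],
    [[0, 0, 0], [0, 0, 0]],
    [[0, 0, 0], [0, 0, 0]],
    [[0, 0, 0], [0, 0, 0]],
    [[0, 0, 0], [0, 0, 0]]
  ],
  "claw": 0.0,
  "grip_force": 20
}}

```text
time: 5.53
tool_pos: [0.4403, -0.3684, 0.0306]
orientation: [[-0.867, 0.498, 0.001], [0.498, 0.867, -0.001], [-0.002, -0.0, -1.0]]
wrist_force: [0.3, 0.5, 6.5]
gripper_width: 0.0258
```

Width 25.8 mm is a bit below 28 and there is a 6.5 N upward force. I check before lifting.

Run:
```python
from cell import optics,readout
import cv2,numpy as np
s=optics.get_image("scene")["color"][290:380,220:340]
r=readout.sense();print(r["gripper_width"],r["wrist_force"],r["tool_pos"])
cv2.imwrite("pics/c2.png",cv2.resize(s,None,fx=6,fy=6,interpolation=cv2.INTER_CUBIC))
```

```text
0.025443380205196525 [-0.06179673  0.3076831   6.19647673] [ 0.44030426 -0.36843535  0.0306332 ]
```

View pics/c2.png

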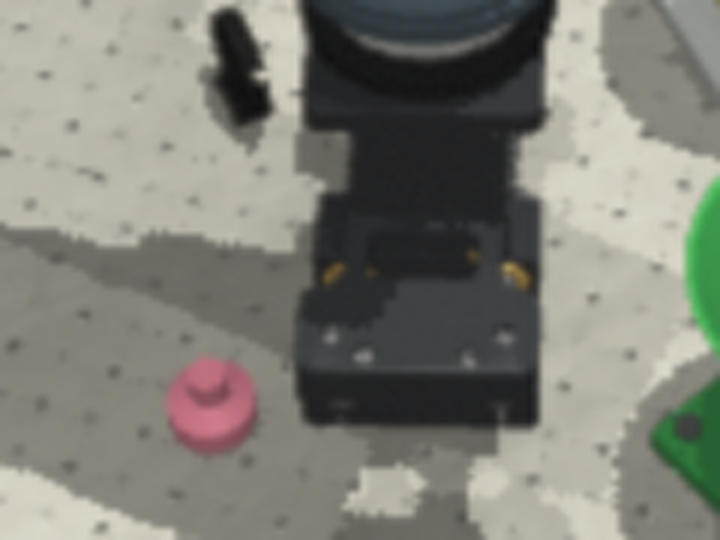

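The gripper hides the knob in this view. I lift slowly and watch the width.

{"fn": "play_rows", "kwargs": {
  "increments": [
    [[0, 0, -0.001], [0, 0, 0]],
    [[0, 0, -0.002], [0, 0, 0]],
    [[0, 0, -0.004], [0, 0, 0]],
    [[0, 0, -0.008], [0, 0, 0]],
    [[0, 0, -0.015], [0, 0, 0]],
    [[0, 0, -0.02], [0, 0, 0]],
    [[0, 0, -0.025], [0, 0, 0]],
    [[0, 0, -0.025], [0, 0, 0]]
  ]
}}

```text
time: 6.25
tool_pos: [0.4393, -0.3677, 0.131]
orientation: [[-0.867, 0.499, -0.001], [0.499, 0.867, 0.0], [0.001, 0.0, -1.0]]
wrist_force: [0.5, 0.0, -0.8]
gripper_width: 0.0256
```

Run:
```python
from cell import optics,readout
import cv2,numpy as np
s=optics.get_image("scene")["color"][260:380,220:340];t=optics.get_image("top")["color"][240:360,350:470]
r=readout.sense();print(r["gripper_width"],r["wrist_force"],r["tool_pos"])
cv2.imwrite("pics/c3.png",cv2.resize(np.hstack([s,t]),None,fx=3.3,fy=3.3,interpolation=cv2.INTER_CUBIC))
```

```text
0.02534563315558034 [-0.20907458 -1.46692751 -0.52757213] [ 0.44151699 -0.36973422  0.13390087]
```

View pics/c3.png

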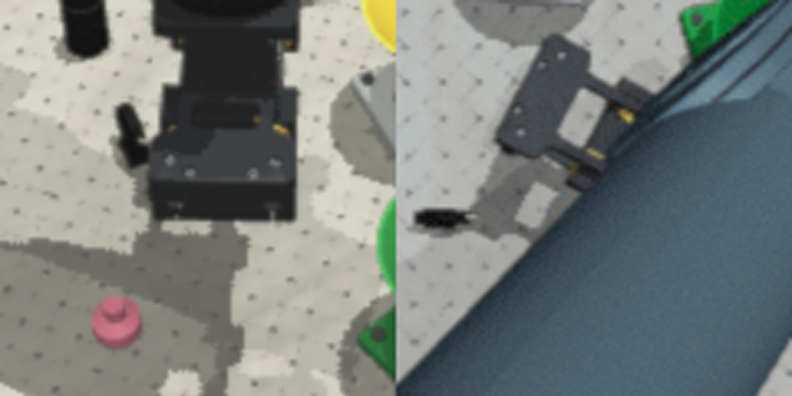

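The spot where the knob stood is now bare and the width holds at 25.4 mm, so the knob is held; pink knob and iris ring undisturbed. Next: up, then across to the yellow funnel.

{"fn": "play_rows", "kwargs": {
  "increments": [
    [[0, 0, -0.005], [0, 0, 0]],
    [[0, 0, -0.012], [0, 0, 0]],
    [[0, 0, -0.015], [0, 0, 0]],
    [[0, 0, -0.015], [0, 0, 0]],
    [[0, 0, -0.012], [0, 0, 0]],
    [[0, 0, -0.008], [0, 0, 0]],
    [[0, 0, -0.003], [0, 0, 0]],
    [[0, 0, 0], [0, 0, 0]]
  ]
}}

```text
time: 7.02
tool_pos: [0.4399, -0.368, 0.2002]
orientation: [[-0.867, 0.498, 0.001], [0.498, 0.867, -0.0], [-0.001, 0.0, -1.0]]
wrist_force: [-0.5, 0.7, -1.0]
gripper_width: 0.0256
```

{"fn": "play_rows", "kwargs": {
  "increments": [
    [[-0.007, 0.0075, 0], [0, 0, 0]],
    [[-0.017, 0.0175, 0], [0, 0, 0]],
    [[-0.02, 0.0205, 0], [0, 0, 0]],
    [[-0.022, 0.0225, 0], [0, 0, 0]],
    [[-0.022, 0.0225, 0], [0, 0, 0]],
    [[-0.02, 0.0205, 0], [0, 0, 0]],
    [[-0.01, 0.01, 0], [0, 0, 0]],
    [[-0.004, 0.0045, 0], [0, 0, 0]]
  ]
}}

```text
time: 7.68
tool_pos: [0.6111, -0.3168, 0.198]
orientation: [[-0.869, 0.495, -0.0], [0.495, 0.869, 0.002], [0.001, 0.001, -1.0]]
wrist_force: [0.2, 0.3, -1.4]
gripper_width: 0.0257
```

{"fn": "play_rows", "kwargs": {
  "increments": [
    [[0, -0.002, 0.005], [0, 0, 0]],
    [[0, -0.002, 0.01], [0, 0, 0]],
    [[0, 0, 0.012], [0, 0, 0]],
    [[0, 0, 0.012], [0, 0, 0]],
    [[0, 0, 0.01], [0, 0, 0]],
    [[0, 0, 0.006], [0, 0, 0]],
    [[0, 0, 0], [0, 0, 0]],
    [[0, 0, 0], [0, 0, 0]]
  ]
}}

```text
time: 8.35
tool_pos: [0.6058, -0.3234, 0.1444]
orientation: [[-0.867, 0.499, -0.001], [0.499, 0.867, 0.0], [0.001, -0.0, -1.0]]
wrist_force: [1.3, 0.3, -0.8]
gripper_width: 0.0256
```

Run:
```python
from cell import optics,readout
import cv2,numpy as np
s=optics.get_image("scene")["color"][200:320,290:430];t=optics.get_image("top")["color"][150:270,340:480]
r=readout.sense();print(r["gripper_width"],r["wrist_force"],r["tool_pos"])
cv2.imwrite("pics/c4.png",cv2.resize(np.hstack([s,t]),None,fx=2.8,fy=2.8,interpolation=cv2.INTER_CUBIC))
```

```text
0.025862970146338912 [ 0.90149948  0.47075702 -0.18020876] [ 0.60640883 -0.32371152  0.14535262]
```

View pics/c4.png

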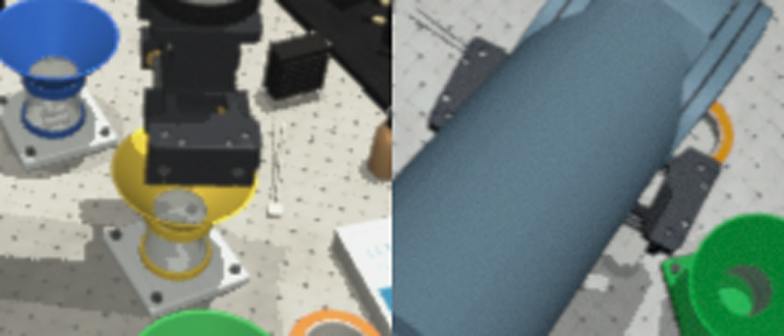

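The gripper is centred over the small yellow funnel (about (185,185) in the crop), blue and green clear of it, knob width still held. Release.

{"fn": "play_rows", "kwargs": {
  "increments": [
    [[0, 0, 0], [0, 0, 0]],
    [[0, 0, 0], [0, 0, 0]],
    [[0, 0, 0], [0, 0, 0]],
    [[0, 0, 0], [0, 0, 0]],
    [[0, 0, 0], [0, 0, 0]],
    [[0, 0, 0], [0, 0, 0]],
    [[0, 0, 0], [0, 0, 0]],
    [[0, 0, 0], [0, 0, 0]]
  ],
  "claw": 0.7
}}

```text
time: 9.12
tool_pos: [0.6061, -0.3234, 0.1447]
orientation: [[-0.867, 0.498, 0.0], [0.498, 0.867, -0.0], [-0.0, -0.0, -1.0]]
wrist_force: [0.5, 0.0, 0.4]
gripper_width: 0.062
```

{"fn": "play_rows", "kwargs": {
  "increments": [
    [[0, 0, -0.01], [0, 0, 0]],
    [[0, 0, -0.02], [0, 0, 0]],
    [[0, 0, -0.025], [0, 0, 0]],
    [[0, 0, -0.025], [0, 0, 0]],
    [[0, 0, -0.025], [0, 0, 0]],
    [[0, 0, -0.02], [0, 0, 0]],
    [[0, 0, -0.01], [0, 0, 0]],
    [[0, 0, 0], [0, 0, 0]]
  ]
}}

```text
time: 9.78
tool_pos: [0.6071, -0.3242, 0.283]
orientation: [[-0.867, 0.498, 0.005], [0.498, 0.867, -0.002], [-0.005, 0.0, -1.0]]
wrist_force: [0.1, -0.0, 0.7]
gripper_width: 0.062
```

{"fn": "play_rows", "kwargs": {
  "increments": [
    [[0.02, 0, 0], [0, 0, 0]],
    [[0.03, 0, 0], [0, 0, 0]],
    [[0.03, 0, 0], [0, 0, 0]],
    [[0.03, 0, 0], [0, 0, 0]],
    [[0.03, 0, 0], [0, 0, 0]],
    [[0.02, 0, 0], [0, 0, 0]],
    [[0.005, 0, 0], [0, 0, 0]],
    [[0, 0, 0], [0, 0, 0]]
  ]
}}

```text
time: 10.45
tool_pos: [0.4619, -0.2403, 0.2791]
orientation: [[-0.867, 0.498, -0.001], [0.498, 0.867, 0.001], [0.002, 0.0, -1.0]]
wrist_force: [0.9, -0.1, -0.1]
gripper_width: 0.0617
```

Run:
```python
from cell import optics,readout
import cv2,numpy as np
s=optics.get_image("scene")["color"][215:335,290:430];t=optics.get_image("top")["color"][150:270,340:480]
r=readout.sense();print(r["time"],r["gripper_width"],r["wrist_force"],r["tool_pos"])
cv2.imwrite("pics/c5.png",cv2.resize(np.hstack([s,t]),None,fx=2.8,fy=2.8,interpolation=cv2.INTER_CUBIC))
```

```text
10.55 0.0617398252798667 [ 0.55022313 -0.63217559 -0.03906292] [ 0.46377137 -0.24136891  0.27948404]
```

View pics/c5.png

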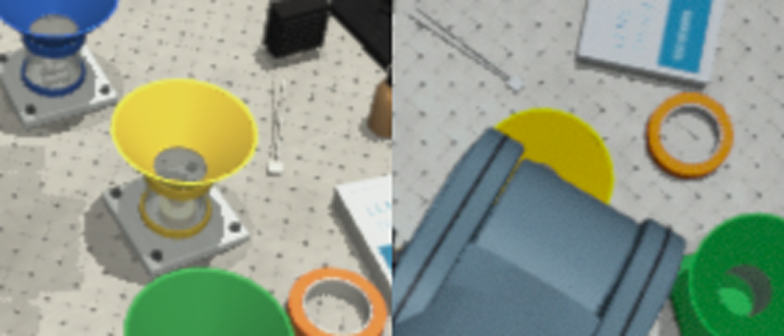

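The funnel cone looks empty; the arm covers the throat from above. I move aside to look into the tube.

{"fn": "play_rows", "kwargs": {
  "increments": [
    [[0, 0.01, 0], [0, 0, 0]],
    [[0, 0.025, 0], [0, 0, 0]],
    [[0, 0.03, 0], [0, 0, 0]],
    [[0, 0.03, 0], [0, 0, 0]],
    [[0, 0.03, 0], [0, 0, 0]],
    [[0, 0.03, 0], [0, 0, 0]],
    [[0, 0.015, 0], [0, 0, 0]],
    [[0, 0, 0], [0, 0, 0]]
  ]
}}

```text
time: 11.22
tool_pos: [0.5501, -0.0894, 0.2791]
orientation: [[-0.87, 0.493, 0.0], [0.493, 0.87, 0.001], [0.0, 0.001, -1.0]]
wrist_force: [-0.4, 0.5, -0.1]
gripper_width: 0.0616
```

Run:
```python
from cell import optics,readout
import cv2,numpy as np
a,b=optics.get_image("scene")["color"],optics.get_image("top")["color"]
s=np.hstack([a[235:315,320:390],b[180:260,360:430]])
s0=np.hstack([cv2.imread("pics/scene0.png")[235:315,320:390],cv2.imread("pics/top0.png")[180:260,360:430]])
cv2.imwrite("pics/c6.png",cv2.resize(np.vstack([s0,s]),None,fx=3.7,fy=3.7,interpolation=cv2.INTER_NEAREST))
from h import blobs
for n,im in(("top",b),("scene",a)):
  for c in blobs(im,(22,40,90),(38,255,255),15): print(n,cv2.boundingRect(c),cv2.contourArea(c))
r=readout.sense();print(r["time"],r["wrist_force"],r["tool_pos"],r["dq"])
```

```text
top (368, 188, 52, 50) 1977.5
top (152, 93, 67, 68) 3323.5
top (115, 59, 5, 10) 18.5
scene (329, 243, 54, 58) 2034.5
scene (314, 159, 26, 14) 104.0
scene (301, 114, 54, 42) 1417.5
11.3167 [ 0.0110972  -0.10221185  0.52412793] [ 0.54781618 -0.09439413  0.27934648] [ 1.47497825 -0.99772052  1.59703751  1.06570418  0.33825705 -0.04548168
  0.09756234]
```

View pics/c6.png

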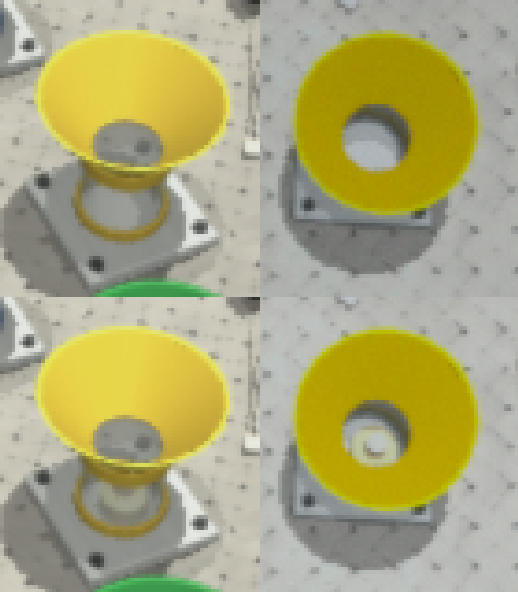

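The lower pair (after) shows the brass knob, stem up, in the yellow funnel's tube: at (373,448) through the throat from above and (122,500) through the tube wall. The upper pair (before) shows the tube empty. The gripper is clear of everything, so I let it settle one call and hand in.

{"fn": "play_rows", "kwargs": {
  "increments": [
    [[0, 0, 0], [0, 0, 0]],
    [[0, 0, 0], [0, 0, 0]],
    [[0, 0, 0], [0, 0, 0]],
    [[0, 0, 0], [0, 0, 0]],
    [[0, 0, 0], [0, 0, 0]],
    [[0, 0, 0], [0, 0, 0]],
    [[0, 0, 0], [0, 0, 0]],
    [[0, 0, 0], [0, 0, 0]]
  ]
}}

```text
time: 11.98
tool_pos: [0.5477, -0.0938, 0.2798]
orientation: [[-0.867, 0.498, 0.0], [0.498, 0.867, 0.0], [-0.0, 0.0, -1.0]]
wrist_force: [0.4, 0.8, 0.4]
gripper_width: 0.0613
```

```bash
python3 -c "
from cell import ticket
print(ticket.finish_job())"
```

```text
the job is handed in; nothing more can be done
None
```

I picked up the brass knob at about (0.439, -0.368) and dropped it through the small yellow funnel at about (0.609, -0.321). I handed the job in at about 12 s.

- **Result:** the last pictures, from both cameras, show the knob stem-up in the tube under the yellow funnel. I judged this by eye and did not measure the knob's final position.
- **Robot:** the gripper was open, about 0.28 m up and clear of everything. The wrist force was about 1 N, which is noise level.
- **What disagreed:** the grip read about 25.5 mm instead of 28 mm. An upward force of about 6.5 N also showed while the gripper closed near the table; it vanished on lifting, and the knob stayed held. I did not find the cause of either.

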